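Set up the sharpening stand and bring the chef's knife to it

TASK

Get ready to sharpen the chef's knife: lower the grey perforated diamond plate over the two pins of the dark sharpening stand until it sits flush (no dropping it), and let go of it. Then pinch the knife at its bolster, where it balances, lift it off the cutting board and hold it flat and level above the plate, the blade square across it with the middle of the blade over the middle of the plate, about four centimetres up, not touching the plate or stand at any time. The job finishes while you are still holding the knife there; leave everything else on the worktop as it stands.

Things in the scene. Friction and masses are not known exactly. Their poses are not given: they have to be found in the camera images.
- plate_center (a point): Centre (half-way up) of the diamond plate: loose light grey slab 180 x 60 x 10 mm, 0.25 to 0.45 kg, lying flat on the worktop at the start. x along its length, z up. On the x axis, 72 mm either side of the centre, two round through holes 11 mm across (the many dark 5 mm dots are only shallow perforations). Either end may go on either pin.
- stand_seat (a point): Centre of the stand's flat top (seat), 46 mm above the worktop; x along its length, z up. Fixed dark pedestal 206 x 50 mm, orange strips on its sides, foot 240 x 84 x 8 mm. On the x axis, 72 mm either side of the centre, steel pins 8 mm across stand 7 mm above the seat, tips tapered. The seated plate's centre lies 5 mm above this point; it overhangs the pedestal by 5 mm on each long side.
- knife_balance (a point): Chef's knife's centre of mass, mid-bolster, half-way up. 0.25 to 0.35 kg; lies flat and level on the board on bolster and handle, blade 8 mm clear. x to the tip, edge to -y, z up. Steel bolster 24 mm wide (y), 18 thick (z), from 14 mm behind this point to 12 ahead; black handle 24 to 27 wide, 18 thick, back to 122 behind. Blade 2.6 mm thick, 22 to 227 mm ahead; at the heel y +12 to -32.
- knife_blade (a point): Middle of the knife's blade, half-way through its thickness: 124 mm ahead of the balance point and 9 mm towards the edge (-y). Same axes as the balance point.
- board: Cutting board of laminated wood, 360 x 240 mm, 32 mm thick, fixed. Origin at the centre of its underside, x along its length. The knife lies on it, its handle overhanging the near end; an onion and half an onion stand on it beyond the spine of the blade.
- onion: Red onion, 60 mm across, 62 mm high, standing on the board. Origin under its centre. Leave it.
- onion_half: Half a red onion, 59 mm across, 27 mm high, cut face down on the board. Origin under its centre. Leave it.
- pepper: Green bell pepper, 78 mm across, 100 mm high with its stalk, at the back of the worktop. Origin under its centre. Leave it.
- bottle: Pale squeeze bottle with a blue collar and a spout, 60 mm across, 185 mm high, at the back of the worktop. Origin under its centre. Leave it.
- honing_steel: Honing steel lying on the right of the worktop: black handle and steel rod, 390 mm long along its x, 22 mm high. Origin on the worktop under the rod near its handle. Leave it.
- fine_stone: Two-layer finishing stone, cream over brick red, 200 x 65 x 24 mm, without holes, on the left of the worktop. Origin under its centre. Not needed now; leave it.
- mug: Blue mug, 82 mm across, 95 mm high, on the left of the worktop. Origin under its centre. Leave it.
Things that resemble listed ones, but are neither listed nor needed, are in the scene too. What is meant by the bottle is not green, pink or purple, and is the smaller of those in its own colour.

How it is judged:
By the outcome, as a careful person would: the job done as asked, in the order asked, and still so for the second after the job is handed in, while the arm keeps its last pose, push and grip.
It also fails if it takes over 72 s, if anything falls off the work surface, if the arm or the gripper's body presses on something with over 40 N, if the wrist force passes 120 N, or if a joint passes its speed limit or range.

ROBOT

A 7-joint arm with a two-finger parallel gripper is mounted at the origin on the work surface. World frame = base frame: x ahead of the robot, y to its left, z up, the work surface at z = 0. Lengths are in m, angles in rad, forces in N, time in s.
With the tool pointing down it reaches from about 0.425 to 0.875 m from the base axis. Payload 4.7 kg.
Tool frame: the origin (TCP) lies on the centre line of the jaws, within the pads' length; the fingertips stand ahead of it and the grasp point (between the pads) lies 2 mm behind it (nose_length is the z of the fingertips in the tool frame, in m); z points along the fingers, y is the line along which they close (so a half turn about z gives the same grasp; the last joint's range is limited). The gripper opens to 87 mm and grips with 3 to 60 N. Pads are 19 mm wide; open, the fingers measure 117 mm over their backs; the gripper's body (75 mm by 190 mm) begins 51 mm behind the grasp point.
Start: joints at [1.213, 0.321, -0.07, 1.45, 0.023, 1.371, -0.057], TCP at [0.236, -0.606, 0.24] pointing down, gripper open.
Joint ranges: [-2.86, 2.86], [-0.3, 2.09], [-1.38, 1.24], [0.06, 2.45], [-1.56, 4.7], [0.09, 2.05], [-2.69, 2.69]. Speed limits (rad/s): [2.57, 2.57, 3.14, 3.14, 3.14, 3.14, 3.14].

INTERFACE

Orientations are given as a rotation vector (axis times angle).
In Python, from bench import * gives the robot as it stands.
- The arm moves only by the tool send_rows, never from a script. Its arguments are lists of equal length, an entry for each row: "xyz": the shift along the tool's x, y, z in mm, a list of three; "dr": the turn, a rotation vector about the tool's x, y, z in rad, a list of three. A call has exactly 10 rows; each row is the pose to reach, as a shift and turn from the pose commanded when the call began, along the tool's axes at that moment; what a row does not reach only later rows make up. A row lasts 1/12 s, in which the tool goes at most 41.7 mm and 7.16 degrees, less where a joint would pass 70% of its speed; a pose out of reach is approached as far as the arm can. A call with a gripper value outside its range is refused whole. "jaw" is the finger opening in mm, from 0 to 87, set as the call begins (left out, the last holds). The fingers move at their own pace and stop on an object; "grip_force" is the grip in N (left out, the last holds). Time passes only in rows, so rows that repeat a pose let the fingers close, or fill a call up. It gives the time, the measured TCP pose, the force, the opening and the grip force at its end, in the units of the state.
- get_state(): the state, without advancing time (a new reading comes with each control period).
- get_image(name): name is "side" or "top" or "wrist"; returns the picture (384x512x3 uint8, red, green, blue); there is no depth.
- calibration(name): a dict with "vfov" (degrees; the focal length in pixels is half the picture's height over the tangent of half this angle, whatever the lens; pixels are square), "cx", "cy" (the principal point, pixels), "k1" (the pictures are not rectified: a ray, as slopes to the right and down, at radius r is drawn at 1 + k1 r^2 times it, then the intrinsics apply), "rvec" (rotation vector, rad) and "tvec" (3), from world to camera coordinates, as OpenCV has them; the wrist camera has in their place "hand_eye" (4x4, takes a point from camera to tool coordinates, whose origin is the TCP and whose axes are the flange's). Camera axes: x right, y down, z forward; pixel columns grow to the right and rows downward; lengths in m; the calibration is good to about 2 mm. A picture is of the moment at which its call begins: read the wrist's pose just before it. calibration takes no time and is no camera call.
- close_job(): hands the job in; it is judged then, once.
The state is a dict: "time": time; "joint_positions": joint angles; "qd": joint speeds; "joint_torque": joint torques, N m; "position": TCP position; "tool_rot": TCP orientation; "ft_force": force on the tool from outside, world axes, zero at the start; "torque": the same for the moment, N m; "grip_width": opening from 0.0 (shut) to 1.0 (fully open); "grip_force": force on a finger pad.
Only numpy, scipy, OpenCV 4.12 (cv2) and the standard library are available. Lean on these libraries where they do the work, as an engineer would, in place of code of your own. Each camera call takes 0.05 s, during which the arm holds its last target. There are 200 camera calls.

## Working session

There is one attempt and no reset: what is moved stays moved. The work goes in short steps, Python scripts to look and compute and a tool call to move; the robot and the scene stay as the last step left them, time stands still between calls to the robot, and variables do not carry over. Pictures are saved under pics/ and viewed, at most 14 in all, crops included, and the job is handed in when it is done.

Besides the shell and the picture viewer there is one more tool, called after ">>>" as a command line: name --argument value ..., lists and objects as JSON in quotes. send_rows: Moves the arm, as the interface text tells. Its arguments: {"type":"object","properties":{"xyz":{"type":"array"},"dr":{"type":"array"},"jaw":{"type":"number"},"grip_force":{"type":"number"}},"required":["xyz","dr"]}

```bash
mkdir -p pics
python3 - <<'E'
from bench import *
import cv2
s=get_state();print(s)
for n in("top","side","wrist"):
    print(n,calibration(n))
    im=get_image(n);cv2.imwrite(f"pics/{n}0.png",im[:,:,::-1])
a=cv2.imread("pics/top0.png");cv2.imwrite("pics/top0b.png",cv2.resize(a,(800,600),interpolation=cv2.INTER_CUBIC))
E
```

```text
{'time': 0.0, 'joint_positions': array([ 1.21310843,  0.32180823, -0.07010137,  1.45169585,  0.02261144,
        1.3707738 , -0.05691994]), 'qd': array([ 1.05952691e-03, -6.19142767e-04, -9.51189706e-05,  3.94180776e-05,
       -5.09657665e-04,  1.00122468e-03,  1.86151438e-03]), 'joint_torque': array([ 4.48967503e-04, -4.91286993e+01, -4.03566342e-01, -3.12529993e+01,
       -6.39283005e-02,  4.38176352e-02,  1.83660800e-04]), 'position': array([ 0.23590392, -0.60511902,  0.23846073]), 'tool_rot': array([-3.08564766e+00, -5.80349685e-01,  7.11019689e-04]), 'ft_force': array([ 0.30577579,  0.35816357, -0.33584934]), 'torque': array([-0.04829815,  0.00046946, -0.00300061]), 'grip_force': 0.0, 'grip_width': 1.0000382379640165}
top {'vfov': 55.470962258137924, 'cx': 256.13850394666406, 'cy': 196.1982950309275, 'k1': 0.03150693548898247, 'rvec': array([ 2.14774418, -2.12052785,  0.19754564]), 'tvec': array([-0.02708029,  0.58754132,  1.31255482])}
side {'vfov': 51.99772174992967, 'cx': 253.4300654471952, 'cy': 191.2390997351898, 'k1': -0.032107717105524756, 'rvec': array([ 0.09584072, -2.93184677,  1.09636258]), 'tvec': array([0.59412807, 0.09755865, 1.29543031])}
wrist {'vfov': 68.24182329986938, 'cx': 257.77352881090985, 'cy': 196.33673640263572, 'k1': -0.02663096967521326, 'hand_eye': array([[-5.48689930e-04, -9.69054921e-01, -2.46844603e-01,
         6.73807367e-02],
       [ 9.99999646e-01, -3.74367420e-04, -7.53134333e-04,
        -9.97361807e-05],
       [ 6.37417955e-04, -2.46844929e-01,  9.69054784e-01,
        -1.45639872e-01],
       [ 0.00000000e+00,  0.00000000e+00,  0.00000000e+00,
         1.00000000e+00]])}
```

View pics/top0b.png

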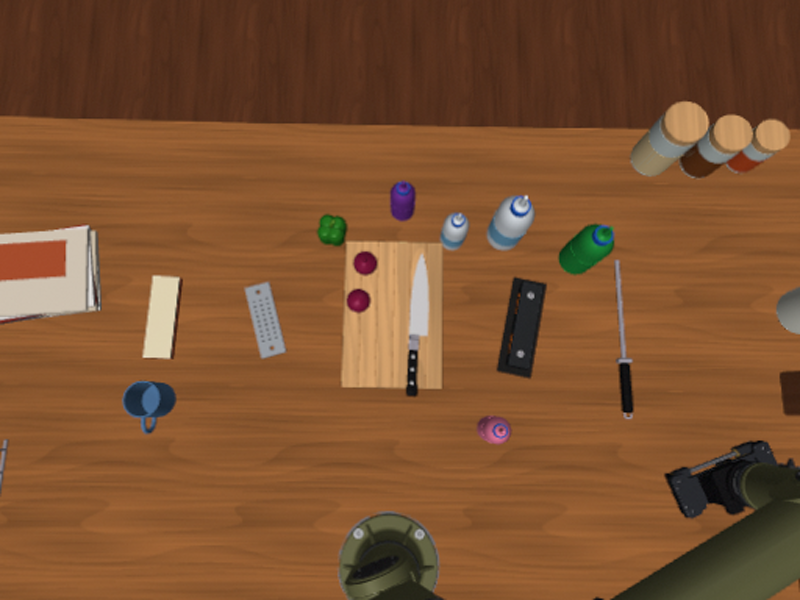

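View pics/side0.png

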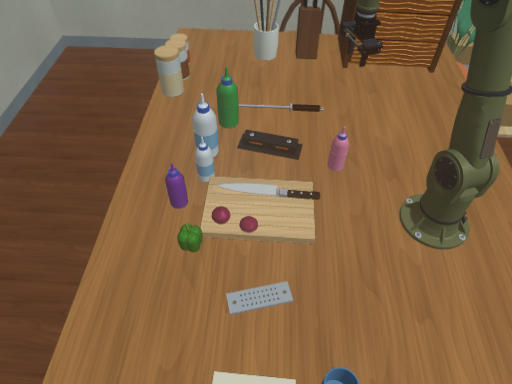

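Top view (800x600 scale): plate at about (265,320), stand pins at (531,296) and (520,354), knife bolster at (413,341) with its tip at (422,255), board (392,315). The side view agrees.

```bash
cat > h.py <<'E'
from bench import *
import numpy as np, cv2
from scipy.spatial.transform import Rotation as R
def cam(n,s=None):
    c=calibration(n); f=192/np.tan(np.radians(c["vfov"]/2))
    K=np.array([[f,0,c["cx"]],[0,f,c["cy"]],[0,0,1]]); D=np.array([c["k1"],0,0,0,0.])
    if n=="wrist":
        T=np.eye(4);T[:3,:3]=R.from_rotvec(s["tool_rot"]).as_matrix();T[:3,3]=s["position"]
        W=T@c["hand_eye"]; Rcw=W[:3,:3]; o=W[:3,3]
    else:
        Rcw=R.from_rotvec(c["rvec"]).as_matrix().T; o=-Rcw@c["tvec"]
    return K,D,Rcw,o
def cast(C,px,z):
    K,D,Rw,o=C
    p=cv2.undistortPoints(np.array(px,float).reshape(-1,1,2),K,D).reshape(-1,2)
    d=np.c_[p,np.ones(len(p))]@Rw.T
    return o+d*((z-o[2])/d[:,2])[:,None]
def proj(C,P):
    K,D,Rw,o=C
    return cv2.projectPoints((np.array(P,float).reshape(-1,3)-o)@Rw,np.zeros(3),np.zeros(3),K,D)[0].reshape(-1,2)
def snap(n,name):
    s=get_state(); im=get_image(n)[:,:,::-1].copy(); cv2.imwrite(f"pics/{name}.png",im); return s,im
def move(s,pos,Rt):
    "shift mm, turn in tool axes from state to target pose"
    R0=R.from_rotvec(s["tool_rot"])
    return (R0.inv().apply(np.array(pos)-s["position"])*1000).round(1),(R0.inv()*Rt).as_rotvec().round(4)
def down(yaw): # tool x axis at world angle yaw, z down
    c,q=np.cos(yaw),np.sin(yaw)
    return R.from_matrix(np.array([[c,q,0],[q,-c,0],[0,0,-1]]))
E
python3 - <<'E'
from h import *
im=cv2.imread("pics/top0.png");C=cam("top")
hsv=cv2.cvtColor(im,cv2.COLOR_BGR2HSV)
sub=np.zeros(hsv.shape[:2],np.uint8);sub[175:235,150:190]=255
m=((hsv[:,:,1]<60)*255).astype(np.uint8)&sub
m=cv2.morphologyEx(m,cv2.MORPH_CLOSE,np.ones((5,5)))
c=max(cv2.findContours(m,0,2)[0],key=cv2.contourArea)
b=cv2.boxPoints(cv2.minAreaRect(c));P=cast(C,b,.01);print("plate",P.round(4),P.mean(0))
q=1.5625
for nm,px,z in [("pins",[(531,296),(520,354)],.052),("knife bol,tip,butt",[(413,341),(422,254),(411,395)],.042)]:
    print(nm,cast(C,np.array(px)/q,z).round(4))
R0=R.from_rotvec(get_state()["tool_rot"]).as_matrix();print(R0.round(3), C[3])
E
```

```text
plate [[0.6387 0.3671 0.01  ]
 [0.6549 0.3069 0.01  ]
 [0.4801 0.2565 0.01  ]
 [0.4649 0.3155 0.01  ]] [0.55964819 0.31151076 0.01      ]
pins [[ 0.6178 -0.3332  0.052 ]
 [ 0.4781 -0.3033  0.052 ]]
knife bol,tip,butt [[ 0.5066 -0.0511  0.042 ]
 [ 0.721  -0.0715  0.042 ]
 [ 0.3795 -0.0474  0.042 ]]
[[ 0.932  0.363 -0.001]
 [ 0.363 -0.932  0.001]
 [-0.    -0.002 -1.   ]] [ 0.35013064 -0.00811053  1.39502009]
```

Run:
```python
import bench;print([k for k in dir(bench) if k[0]!='_'], getattr(bench,'nose_length',None))
from h import *
s=get_state();print(calibration("wrist").get("nose_length"))
print(move(s,[.548,-.318,.17],down(-.21)))
```

```text
['MotionError', 'calibration', 'close_job', 'get_image', 'get_state', 'nose_length'] 0.017
None
(array([ 395.1, -154.1,   68.9]), array([-1.400e-03,  5.000e-04,  5.818e-01]))
```

>>> send_rows --xyz '[[40,-15,7],[79,-31,14],[119,-46,21],[158,-62,28],[198,-77,35],[237,-92,42],[277,-108,48],[316,-123,55],[356,-139,62],[395,-154,69]]' --dr '[[0,0,0.06],[0,0,0.12],[0,0,0.18],[0,0,0.23],[0,0,0.29],[0,0,0.35],[0,0,0.41],[0,0,0.47],[0,0,0.52],[0,0,0.58]]'

```text
time: 0.98
position: [0.5398, -0.3256, 0.1722]
tool_rot: [3.124, -0.331, -0.0]
ft_force: [0.3, -1.5, 0.4]
grip_width: 1.001
grip_force: 0.0
```

>>> send_rows --xyz '[[0,0,0],[0,0,0],[0,0,0],[0,0,0],[0,0,0],[0,0,0],[0,0,0],[0,0,0],[0,0,0],[0,0,0]]' --dr '[[0,0,0],[0,0,0],[0,0,0],[0,0,0],[0,0,0],[0,0,0],[0,0,0],[0,0,0],[0,0,0],[0,0,0]]'

```text
time: 1.82
position: [0.5387, -0.3274, 0.1728]
tool_rot: [3.124, -0.327, 0.0]
ft_force: [-0.9, -0.6, 0.6]
grip_width: 0.999
grip_force: 0.0
```

Run:
```python
from h import *
s,im=snap("wrist","w1");print(s["position"],s["tool_rot"],s["time"])
print(move(s,[.56,.3115,.17],down(.28)))
```

```text
[ 0.53872754 -0.32737537  0.17277574] [ 3.12438624e+00 -3.26790935e-01  2.40039472e-04] 1.8167
(array([-111.4, -629.5,    2.7]), array([ 2.000e-04, -1.000e-04, -4.884e-01]))
```

View pics/w1.png

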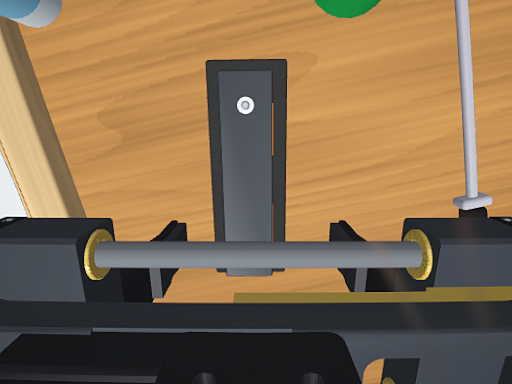

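Wrist view: the far pin is at (245,105), the stand is upright in the picture, and the gripper hides everything below row 215. I'll step back along tool x to see both pins.

Run:
```python
from h import *
s=get_state();C=cam("wrist",s);print(cast(C,[(245,105)],.053))
Rt=R.from_rotvec(s["tool_rot"])
for b in(.11,.13):
  for h in(.12,.15,.18):
    s2=dict(position=np.array([.5,-.3,.053+h]),tool_rot=s["tool_rot"]);C2=cam("wrist",s2)
    print(b,h,proj(C2,s2["position"]+Rt.apply([[b-.072,0,h],[b+.072,0,h]])).round())
```

```text
[[ 0.6233921  -0.33312013  0.053     ]]
0.11 0.12 [[258. 156.]
 [258. -19.]]
0.11 0.15 [[258. 153.]
 [258.  -3.]]
0.11 0.18 [[258. 151.]
 [258.   9.]]
0.13 0.12 [[258. 135.]
 [258. -47.]]
0.13 0.15 [[258. 134.]
 [258. -28.]]
0.13 0.18 [[258. 133.]
 [258. -12.]]
```

Run:
```python
from h import *
print(move(get_state(),[.4845,-.3034,.233],down(-.21)))
```

```text
(array([-58. , -12.1, -60.3]), array([ 0.0001, -0.0001,  0.0017]))
```

>>> send_rows --xyz '[[-12,-2,-12],[-24,-5,-24],[-36,-7,-36],[-48,-10,-48],[-58,-12,-60],[-58,-12,-60],[-58,-12,-60],[-58,-12,-60],[-58,-12,-60],[-58,-12,-60]]' --dr '[[0,0,0],[0,0,0],[0,0,0],[0,0,0],[0,0,0],[0,0,0],[0,0,0],[0,0,0],[0,0,0],[0,0,0]]'

```text
time: 2.7
position: [0.4846, -0.3034, 0.2315]
tool_rot: [-3.124, 0.326, 0.002]
ft_force: [0.9, -0.5, 0.9]
grip_width: 1.001
grip_force: 0.0
```

```bash
cat >> h.py <<'E'
def tool_of(s,P):
    return R.from_rotvec(s["tool_rot"]).inv().apply(np.array(P)-s["position"])*1000
E
python3 - <<'E'
from h import *
s,im=snap("wrist","w2");print(s["position"],s["tool_rot"],s["time"])
hsv=cv2.cvtColor(im,cv2.COLOR_BGR2HSV)
m=((hsv[:,:,2]>150)&(hsv[:,:,1]<60)).astype(np.uint8);m[:,:200]=0;m[:,310:]=0;m[225:]=0
n,l,st,c=cv2.connectedComponentsWithStats(m)
C=cam("wrist",s)
for i in range(1,n):
    if st[i,4]>5:print(st[i],c[i],cast(C,[c[i]],.053))
cv2.imwrite("pics/w2c.png",cv2.resize(im[:260,150:370],None,fx=2.3,fy=2.3))
E
```

```text
[ 0.48457201 -0.30337671  0.23153124] [-3.12377367e+00  3.26043554e-01  2.15457101e-03] 2.7
[252  45  14  15 175] [258.4         52.02857143] [[ 0.6223714 -0.3326445  0.053    ]]
[254 178  13  13 124] [259.90322581 183.71774194] [[ 0.4837167  -0.30517055  0.053     ]]
```

View pics/w2c.png

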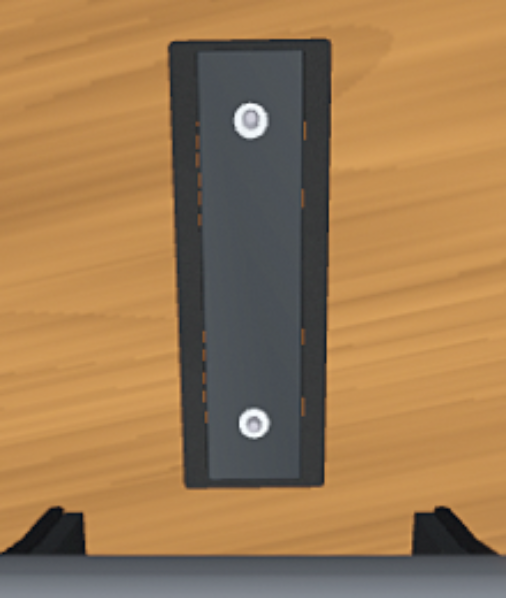

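Crop of the wrist view: both pins sit inside white rings at full-frame (258,52) and (260,184). The measured spacing matches 144 mm if the rings lie at seat height, so I'll use z=0.046. Next I'll look at the plate from the same relative pose.

Run:
```python
from h import *
s=dict(position=np.array([ 0.48457201,-0.30337671,0.23153124]),tool_rot=np.array([-3.12377367e+00,3.26043554e-01,2.15457101e-03]))
C=cam("wrist",s);P=cast(C,[(258.4,52.03),(259.9,183.72)],.046);d=P[0]-P[1]
print(P,np.linalg.norm(d),P.mean(0),np.arctan2(d[1],d[0]))
print(tool_of(s,P))
y=.281;g=np.array([.5596-.07*np.cos(y),.3115-.07*np.sin(y),.1955])
print(move(get_state(),g,down(y)))
```

```text
[[ 0.62391961 -0.33297966  0.046     ]
 [ 0.48226945 -0.30490824  0.046     ]] 0.14440489213402533 [ 0.55309453 -0.31894395  0.046     ] -0.19563947793719955
[[142.72657583   0.3197603  185.32391351]
 [ -1.66713968   2.10422586 185.53242635]]
(array([-115.3, -584.3,   36.6]), array([-0.0009,  0.0012, -0.489 ]))
```

>>> send_rows --xyz '[[-8,-39,0],[-15,-78,0],[-23,-117,0],[-31,-156,0],[-38,-195,0],[-46,-234,0],[-54,-273,0],[-61,-312,0],[-69,-351,0],[-77,-390,0]]' --dr '[[0,0,-0.05],[0,0,-0.1],[0,0,-0.15],[0,0,-0.2],[0,0,-0.25],[0,0,-0.3],[0,0,-0.35],[0,0,-0.4],[0,0,-0.45],[0,0,-0.489]]'

```text
time: 3.58
position: [0.4895, 0.0959, 0.2325]
tool_rot: [3.11, 0.443, 0.0]
ft_force: [0.8, 0.6, -0.0]
grip_width: 0.999
grip_force: 0.0
```

Run:
```python
from h import *
y=.281;g=np.array([.5596-.07*np.cos(y),.3115-.07*np.sin(y),.1955])
print(move(get_state(),g,down(y)))
```

```text
(array([  57.5, -187.6,   37. ]), array([ 0.0002, -0.    ,  0.0021]))
```

>>> send_rows --xyz '[[11,-36,7],[22,-73,14],[33,-110,21],[44,-147,28],[55,-182,35],[57,-187,37],[57,-187,37],[57,-187,37],[57,-187,37],[57,-187,37]]' --dr '[[0,0,0],[0,0,0],[0,0,0],[0,0,0],[0,0,0],[0,0,0],[0,0,0],[0,0,0],[0,0,0],[0,0,0]]'

```text
time: 4.42
position: [0.4936, 0.2875, 0.1958]
tool_rot: [3.11, 0.435, 0.001]
ft_force: [-0.1, 0.1, -0.0]
grip_width: 1.001
grip_force: 0.0
```

Run:
```python
from h import *
s,im=snap("wrist","w3");print(s["position"],s["tool_rot"],s["time"])
g=cv2.cvtColor(im,cv2.COLOR_BGR2GRAY);hsv=cv2.cvtColor(im,cv2.COLOR_BGR2HSV)
m=(hsv[:,:,1]<60).astype(np.uint8);m[225:]=0
n,l,st,c=cv2.connectedComponentsWithStats(m);i=1+np.argmax(st[1:,4]);print(st[i])
pl=(l==i).astype(np.uint8)
cnt=max(cv2.findContours(pl,0,2)[0],key=cv2.contourArea)
C=cam("wrist",s)
b=cv2.boxPoints(cv2.minAreaRect(cnt));print("box",cast(C,b,.01).round(4).tolist(),cast(C,b,.01).mean(0))
fill=cv2.drawContours(np.zeros_like(pl),[cnt],-1,1,-1)
hole=((fill==1)&(pl==0)).astype(np.uint8)
n,l,st,c=cv2.connectedComponentsWithStats(hole)
for i in range(1,n):
    if st[i,4]>30:print(st[i],c[i],cast(C,[c[i]],.01))
cv2.imwrite("pics/w3c.png",cv2.resize(im[:260,130:390],None,fx=2.2,fy=2.2))
```

```text
[0.49362692 0.28747559 0.19581378] [3.11021384e+00 4.34706667e-01 7.52137707e-04] 4.4167
[   0    0   73  154 9086]
box [[0.45, 0.6142, 0.01], [0.6201, 0.5994, 0.01], [0.6284, 0.5273, 0.01], [0.4598, 0.5333, 0.01]] [0.53957279 0.56855484 0.01      ]
```

View pics/w3c.png

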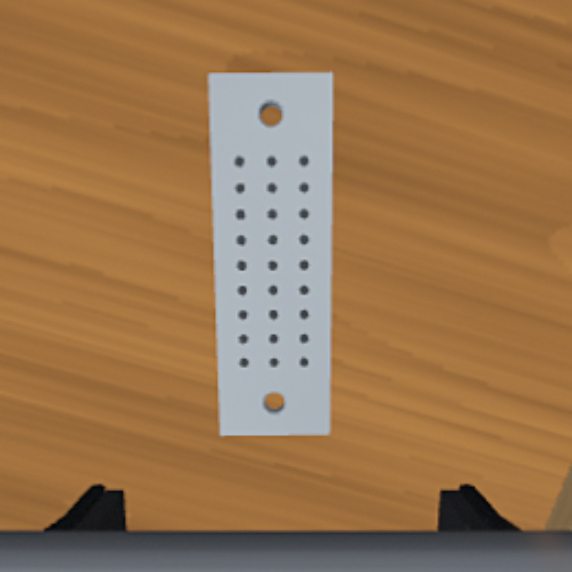

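The plate is upright in the crop, with its holes at full-frame pixels of about (253,52) and (255,183). I'll segment that component.

Run:
```python
from h import *
im=cv2.imread("pics/w3.png");hsv=cv2.cvtColor(im,cv2.COLOR_BGR2HSV)
s=dict(position=np.array([0.49362692,0.28747559,0.19581378]),tool_rot=np.array([3.11021384e+00,4.34706667e-01,7.52137707e-04]));C=cam("wrist",s)
m=((hsv[:,:,1]<70)&(hsv[:,:,2]>135)).astype(np.uint8);m[210:]=0
n,l,st,c=cv2.connectedComponentsWithStats(m);pl=(l==l[115,246]).astype(np.uint8)
cnt=max(cv2.findContours(pl,0,2)[0],key=cv2.contourArea)
fill=cv2.drawContours(np.zeros_like(pl),[cnt],-1,1,-1)
B=cast(C,cv2.approxPolyDP(cnt,5,True),.01);print("corners",B.round(4).tolist(),B.mean(0))
n,l,st,c=cv2.connectedComponentsWithStats(fill-pl)
k=[c[i] for i in range(1,n) if st[i,4]>60];print(k,sorted(st[1:,4])[-4:])
P=cast(C,k,.01);d=P[0]-P[1];y=np.arctan2(d[1],d[0])
print(P,np.linalg.norm(d),P.mean(0),y);print(tool_of(s,P))
g=P.mean(0);g[2]=.019
print(move(get_state(),g,down(y)))
```

```text
corners [[0.6566, 0.3095, 0.01], [0.6385, 0.3661, 0.01], [0.4672, 0.315, 0.01], [0.4834, 0.2581, 0.01]] [0.56145573 0.31217535 0.01      ]
[array([252.50574713,  51.43678161]), array([254.29230769, 182.66153846])] [np.int32(16), np.int32(16), np.int32(65), np.int32(87)]
[[0.63023599 0.33237851 0.01      ]
 [0.49226516 0.29155365 0.01      ]] 0.143884046865981 [0.56125058 0.31196608 0.01      ] 0.2876863495226201
[[143.62680617  -5.95023275 185.85210806]
 [ -0.25011051  -4.51849258 185.80841332]]
(array([ 71.6,  -5. , 177. ]), array([ 0.0011, -0.0005, -0.0098]))
```

>>> send_rows --xyz '[[14,-1,30],[28,-2,60],[43,-3,90],[57,-4,120],[71,-5,145],[72,-5,160],[72,-5,168],[72,-5,174],[72,-5,176.5],[72,-5,176.5]]' --dr '[[0,0,-0.005],[0,0,-0.01],[0,0,-0.01],[0,0,-0.01],[0,0,-0.01],[0,0,-0.01],[0,0,-0.01],[0,0,-0.01],[0,0,-0.01],[0,0,-0.01]]'

```text
time: 5.3
position: [0.5605, 0.3142, 0.02]
tool_rot: [3.108, 0.455, 0.002]
ft_force: [-0.5, -0.4, 0.8]
grip_width: 1.001
grip_force: 0.0
```

>>> send_rows --xyz '[[0,0,0],[0,0,0],[0,0,0],[0,0,0],[0,0,0],[0,0,0],[0,0,0],[0,0,0],[0,0,0],[0,0,0]]' --dr '[[0,0,0],[0,0,0],[0,0,0],[0,0,0],[0,0,0],[0,0,0],[0,0,0],[0,0,0],[0,0,0],[0,0,0]]' --jaw 56 --grip_force 30

```text
time: 6.13
position: [0.5612, 0.3132, 0.0195]
tool_rot: [3.107, 0.454, 0.001]
ft_force: [0.3, -4.9, 5.0]
grip_width: 0.685
grip_force: 30.0
```

Run:
```python
from h import *
s=get_state();print(s)
print(tool_of(s,[.56125,.31197,.005]))
```

```text
{'time': 6.1333, 'joint_positions': array([-0.05870112,  0.58141405, -0.63904557,  1.66555409,  0.39481648,
        1.02688011, -2.10746596]), 'qd': array([-8.86133949e-04, -1.25463928e-03, -6.48157598e-04,  5.82869665e-04,
       -8.46875527e-05, -2.21313345e-03, -1.07058895e-03]), 'joint_torque': array([-2.51221351e+00, -4.81470716e+01, -1.18468192e+01, -2.40586120e+01,
       -1.04396604e+00, -1.21331926e+00, -2.31808465e-02]), 'position': array([0.56124281, 0.31323445, 0.01953563]), 'tool_rot': array([3.10705197e+00, 4.53967084e-01, 9.60115915e-04]), 'ft_force': array([ 0.27823702, -4.91208019,  4.9548463 ]), 'torque': array([-1.03017542, -0.11167957,  0.03677464]), 'grip_force': 30.000979006290436, 'grip_width': 0.6852138068167298}
[-0.36041551  1.19005254 14.53744804]
```

>>> send_rows --xyz '[[0,0,-5],[0,0,-15],[0,0,-30],[0,0,-50],[0,0,-70],[0,0,-90],[0,0,-110],[0,0,-130],[0,0,-140],[0,0,-140]]' --dr '[[0,0,0],[0,0,0],[0,0,0],[0,0,0],[0,0,0],[0,0,0],[0,0,0],[0,0,0],[0,0,0],[0,0,0]]'

```text
time: 6.97
position: [0.5615, 0.3161, 0.1629]
tool_rot: [-3.106, -0.456, -0.008]
ft_force: [0.8, 0.5, -2.2]
grip_width: 0.682
grip_force: 30.0
```

Run:
```python
from h import *
s,im=snap("wrist","w4");print(s["position"],s["tool_rot"],s["ft_force"],s["torque"],s["grip_width"])
C=cam("wrist",s);Rt=R.from_rotvec(s["tool_rot"])
print(proj(C,s["position"]+Rt.apply([[.0716,0,.0095],[.09,.03,.0095],[.09,-.03,.0095]])))
cv2.imwrite("pics/w4c.png",cv2.resize(im[:300,130:390],None,fx=2,fy=2))
print(move(s,[.5531,-.3189,.159],down(-.1956)))
```

```text
[0.56154205 0.31612313 0.16286347] [-3.1057867  -0.45614861 -0.00842341] [ 0.82676272  0.49630217 -2.24864438] [ 0.05545299 -0.03317079  0.04486232] 0.6823754224483796
[[258.19041181 116.03406558]
 [316.57948493  79.0719295 ]
 [199.79998635  79.14706371]]
(array([-190.7,  605.8,    1.8]), array([-0.003 , -0.0052,  0.4873]))
```

View pics/w4c.png

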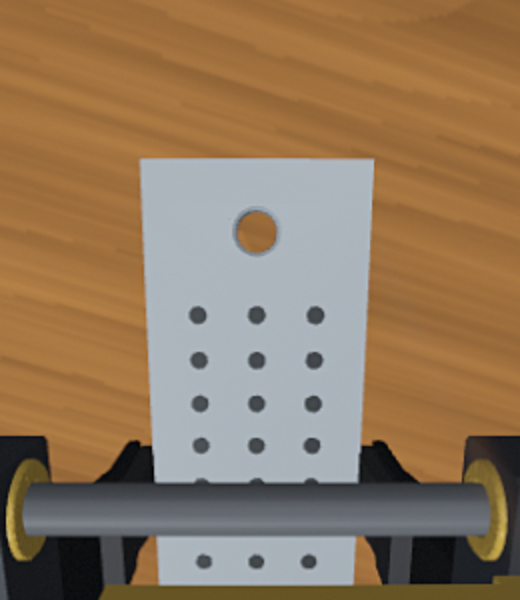

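The held plate's far hole appears at (258,115), against a prediction of (258,116), so the grasp and the wrist calibration agree. I'll carry it over to the stand.

>>> send_rows --xyz '[[-6,20,0],[-15,46,0],[-26,84,0],[-38,122,0],[-50,160,0],[-62,198,0],[-74,236,0],[-86,274,0],[-98,312,0],[-110,348,0]]' --dr '[[0,0,0.03],[0,0,0.06],[0,0,0.1],[0,0,0.14],[0,0,0.18],[0,0,0.22],[0,0,0.26],[0,0,0.3],[0,0,0.34],[0,0,0.38]]'

```text
time: 7.85
position: [0.5535, -0.0529, 0.1576]
tool_rot: [3.138, -0.144, -0.004]
ft_force: [1.1, -0.2, -2.4]
grip_width: 0.683
grip_force: 30.0
```

Run:
```python
from h import *
s=get_state();print(s["grip_width"],move(s,[.5531,-.3189,.14],down(-.1956)))
```

```text
0.6833093783663934 (array([ 23.9, 264.9,  17.6]), array([0.0003, 0.0023, 0.1041]))
```

>>> send_rows --xyz '[[3,35,2],[6,70,4],[10,105,7],[13,140,9],[16,175,11],[19,208,14],[22,238,16],[23,254,17],[24,260,17],[24,260,17]]' --dr '[[0,0,0.015],[0,0,0.03],[0,0,0.045],[0,0,0.06],[0,0,0.075],[0,0,0.09],[0,0,0.1],[0,0,0.104],[0,0,0.104],[0,0,0.104]]'

```text
time: 8.68
position: [0.5549, -0.3123, 0.1409]
tool_rot: [-3.125, 0.306, 0.003]
ft_force: [-0.1, 0.4, -2.4]
grip_width: 0.683
grip_force: 30.0
```

>>> send_rows --xyz '[[0,0,5],[0,0,10],[0,0,20],[0,0,30],[0,0,40],[0,0,44],[0,0,44],[0,0,44],[0,0,44],[0,0,44]]' --dr '[[0,0,0],[0,0,0],[0,0,0],[0,0,0],[0,0,0],[0,0,0],[0,0,0],[0,0,0],[0,0,0],[0,0,0]]'

```text
time: 9.52
position: [0.5561, -0.3121, 0.0989]
tool_rot: [3.126, -0.303, 0.002]
ft_force: [0.1, -0.9, -2.3]
grip_width: 0.683
grip_force: 30.0
```

```bash
cat > look.py <<'E'
from h import *
import sys
s,im=snap("wrist",sys.argv[1]);print(s["position"],s["tool_rot"],s["ft_force"],s["grip_width"],s["time"])
C=cam("wrist",s);Rt=R.from_rotvec(s["tool_rot"])
cv2.imwrite(f"pics/{sys.argv[1]}c.png",cv2.resize(im[60:180,190:330],None,fx=4,fy=4,interpolation=cv2.INTER_CUBIC))
hsv=cv2.cvtColor(im,cv2.COLOR_BGR2HSV);m=((hsv[:,:,1]<70)&(hsv[:,:,2]>120)).astype(np.uint8)
x=Rt.apply([1,0,0]);
print("pred hole",proj(C,s["position"]+Rt.apply([[.0716,0,.0095]])),"pred pin top/base",proj(C,[[.6239,-.333,.053],[.6239,-.333,.046]]))
print("to seat",move(s,[.5531,-.3189,.0655],down(-.1956)))
E
python3 look.py w5
```

```text
[ 0.55614494 -0.31207185  0.09887551] [ 3.12635945e+00 -3.03068709e-01  1.82760665e-03] [ 0.1455924  -0.86924254 -2.34053132] 0.6833237851405242 9.5167
pred hole [[258.41641326 115.7585274 ]] pred pin top/base [[269.7868505  119.1773905 ]
 [269.35991543 119.36791862]]
to seat (array([-1.7,  7.3, 33.4]), array([ 0.0005, -0.0012,  0.0023]))
```

View pics/w5c.png

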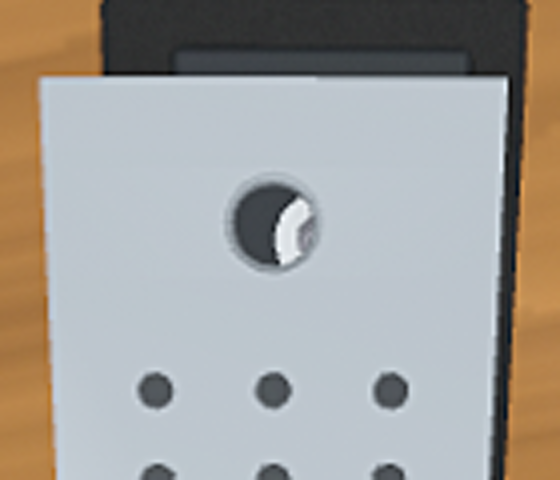

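Through the hole at (258.5,115.5) the pin shows to the right, as predicted. I'll correct by (-1.7, +7.3) mm and lower 18 mm.

>>> send_rows --xyz '[[-0.4,2,0],[-0.8,4,0],[-1.3,6,0],[-1.7,7.3,0],[-1.7,7.3,4],[-1.7,7.3,9],[-1.7,7.3,14],[-1.7,7.3,18],[-1.7,7.3,18],[-1.7,7.3,18]]' --dr '[[0,0,0.002],[0,0,0.002],[0,0,0.002],[0,0,0.002],[0,0,0.002],[0,0,0.002],[0,0,0.002],[0,0,0.002],[0,0,0.002],[0,0,0.002]]'

```text
time: 10.4
position: [0.5523, -0.3183, 0.0795]
tool_rot: [-3.126, 0.306, 0.002]
ft_force: [0.3, 0.7, -3.0]
grip_width: 0.681
grip_force: 30.0
```

```bash
python3 look.py w6
```

```text
[ 0.552338   -0.31832855  0.0795233 ] [-3.12625393e+00  3.05575266e-01  1.55861992e-03] [ 0.29913788  0.71500418 -3.024251  ] 0.6807352798339512 10.4
pred hole [[258.4177485  115.75616717]] pred pin top/base [[259.29506411 113.98202812]
 [259.2423671  114.37218407]]
to seat (array([ 0.9,  0.4, 14. ]), array([-0.0003,  0.001 ,  0.0007]))
```

View pics/w6c.png

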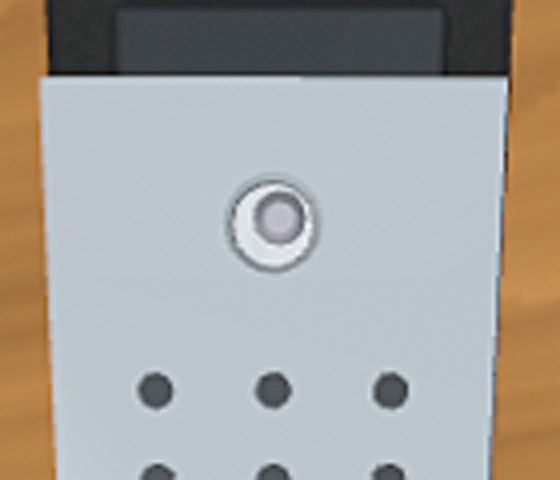

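The pin is inside the hole, 1.5 px right of centre and 2 px up. I'll nudge about (1.0, 0.6) mm and lower.

>>> send_rows --xyz '[[0.5,0.3,0],[1,0.6,0],[1,0.6,2],[1,0.6,4],[1,0.6,5.5],[1,0.6,7],[1,0.6,8.5],[1,0.6,10],[1,0.6,10],[1,0.6,10]]' --dr '[[0,0,0],[0,0,0],[0,0,0],[0,0,0],[0,0,0],[0,0,0],[0,0,0],[0,0,0],[0,0,0],[0,0,0]]'

```text
time: 11.28
position: [0.5534, -0.3194, 0.07]
tool_rot: [-3.127, 0.306, 0.0]
ft_force: [-0.7, -0.1, -3.2]
grip_width: 0.689
grip_force: 30.0
```

```bash
python3 look.py w7
```

```text
[ 0.55339721 -0.31939251  0.07000944] [-3.12658011e+00  3.06153374e-01  3.63827910e-04] [-0.68107671 -0.13591178 -3.18279247] 0.6887317219180688 11.2833
pred hole [[258.41758499 115.7562857 ]] pred pin top/base [[257.80170223 115.76065132]
 [257.80445578 116.10814278]]
to seat (array([-0.4, -0.4,  4.5]), array([-0.    ,  0.0002,  0.0004]))
```

>>> send_rows --xyz '[[0,0,0.8],[0,0,1.6],[0,0,2.4],[0,0,3.2],[0,0,3.8],[0,0,4.3],[0,0,4.6],[0,0,4.8],[0,0,4.8],[0,0,4.8]]' --dr '[[0,0,0],[0,0,0],[0,0,0],[0,0,0],[0,0,0],[0,0,0],[0,0,0],[0,0,0],[0,0,0],[0,0,0]]'

```text
time: 12.17
position: [0.5535, -0.3194, 0.0656]
tool_rot: [3.127, -0.306, -0.0]
ft_force: [-1.5, 1.6, -1.3]
grip_width: 0.683
grip_force: 30.0
```

```bash
python3 look.py w8
```

```text
[ 0.55348414 -0.31939724  0.06561142] [ 3.12651499e+00 -3.05980682e-01 -5.78028200e-05] [-1.49421032  1.5964902  -1.30398327] 0.6827699899440802 12.1667
pred hole [[258.41751739 115.75623732]] pred pin top/base [[257.83239299 115.69807056]
 [257.8316741  116.06020758]]
to seat (array([-0.5, -0.4,  0.1]), array([0.0001, 0.    , 0.0005]))
```

View pics/w8c.png

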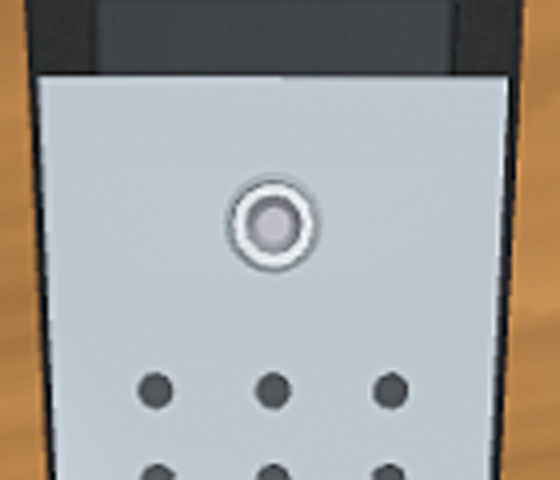

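The pin is centred in the hole and the plate has just touched. I'll press slightly to confirm it is seated.

>>> send_rows --xyz '[[0,0,0.3],[0,0,0.6],[0,0,0.9],[0,0,1.2],[0,0,1.4],[0,0,1.4],[0,0,1.4],[0,0,1.4],[0,0,1.4],[0,0,1.4]]' --dr '[[0,0,0],[0,0,0],[0,0,0],[0,0,0],[0,0,0],[0,0,0],[0,0,0],[0,0,0],[0,0,0],[0,0,0]]'

```text
time: 13.05
position: [0.5535, -0.3194, 0.0655]
tool_rot: [3.126, -0.306, -0.0]
ft_force: [-4.8, 2.3, 7.8]
grip_width: 0.685
grip_force: 30.0
```

Seated firmly: 11 N of contact and no further descent. I'll release and rise.

>>> send_rows --xyz '[[0,0,0.6],[0,0,0],[0,0,0],[0,0,0],[0,0,0],[0,0,0],[0,0,0],[0,0,0],[0,0,0],[0,0,0]]' --dr '[[0,0,0],[0,0,0],[0,0,0],[0,0,0],[0,0,0],[0,0,0],[0,0,0],[0,0,0],[0,0,0],[0,0,0]]' --jaw 87 --grip_force 30

```text
time: 13.88
position: [0.5535, -0.3194, 0.064]
tool_rot: [3.127, -0.306, 0.0]
ft_force: [0.7, 0.1, 0.6]
grip_width: 0.999
grip_force: 0.0
```

>>> send_rows --xyz '[[0,0,-3],[0,0,-10],[0,0,-25],[0,0,-45],[-10,0,-70],[-22,0,-95],[-37,0,-120],[-52,0,-145],[-66,0,-166],[-70,0,-176]]' --dr '[[0,0,0],[0,0,0],[0,0,0],[0,0,0],[0,0,0],[0,0,0],[0,0,0],[0,0,0],[0,0,0],[0,0,0]]'

```text
time: 14.72
position: [0.4844, -0.3065, 0.2443]
tool_rot: [3.123, -0.307, 0.006]
ft_force: [0.7, -1.0, 0.2]
grip_width: 1.002
grip_force: 0.0
```

Run:
```python
from h import *
s,im=snap("wrist","w9");print(s["position"],s["tool_rot"],s["grip_width"],s["time"])
C=cam("wrist",s)
hsv=cv2.cvtColor(im,cv2.COLOR_BGR2HSV)
m=((hsv[:,:,1]<70)&(hsv[:,:,2]>135)).astype(np.uint8);m[225:]=0
n,l,st,c=cv2.connectedComponentsWithStats(m);p=proj(C,[[.5531,-.3189,.056]])[0].astype(int)
pl=(l==l[p[1],p[0]+12]).astype(np.uint8)
cnt=max(cv2.findContours(pl,0,2)[0],key=cv2.contourArea)
B=cast(C,cv2.approxPolyDP(cnt,5,True),.056);print(B.round(4).tolist(),B.mean(0))
# knife view pose: bolster ~(.507,-.051), yaw -.095
y=-.095
print(move(s,[.507-.08*np.cos(y),-.051-.08*np.sin(y),.20],down(y)))
```

```text
[ 0.48439891 -0.30648935  0.24429939] [ 3.12309933 -0.30716617  0.00611001] 1.0022669585303488 14.7167
[[0.6467, -0.3075, 0.056], [0.4717, -0.2721, 0.056], [0.459, -0.3292, 0.056], [0.6361, -0.3656, 0.056]] [ 0.55338862 -0.31858451  0.056     ]
(array([-107.4, -247.1,   43.1]), array([ 0.0032, -0.0041, -0.1011]))
```

>>> send_rows --xyz '[[-8,-33,5],[-16,-66,10],[-24,-99,15],[-32,-132,20],[-40,-165,25],[-50,-195,31],[-60,-220,36],[-70,-238,40],[-77,-247,43],[-77,-247,43]]' --dr '[[0,0,-0.01],[0,0,-0.02],[0,0,-0.03],[0,0,-0.04],[0,0,-0.05],[0,0,-0.06],[0,0,-0.07],[0,0,-0.08],[0,0,-0.09],[0,0,-0.1]]'

```text
time: 15.6
position: [0.4561, -0.0466, 0.1961]
tool_rot: [3.138, -0.143, -0.003]
ft_force: [0.3, -0.2, -0.3]
grip_width: 0.999
grip_force: 0.0
```

Run:
```python
from h import *
s,im=snap("wrist","w10");print(repr(s["position"]),repr(s["tool_rot"]),s["time"])
cv2.imwrite("pics/w10c.png",cv2.resize(im[0:260,130:400],None,fx=2.2,fy=2.2))
```

```text
array([ 0.45611289, -0.0465664 ,  0.19611048]) array([ 3.13834219e+00, -1.42726854e-01, -2.65514596e-03]) 15.6
```

View pics/w10c.png

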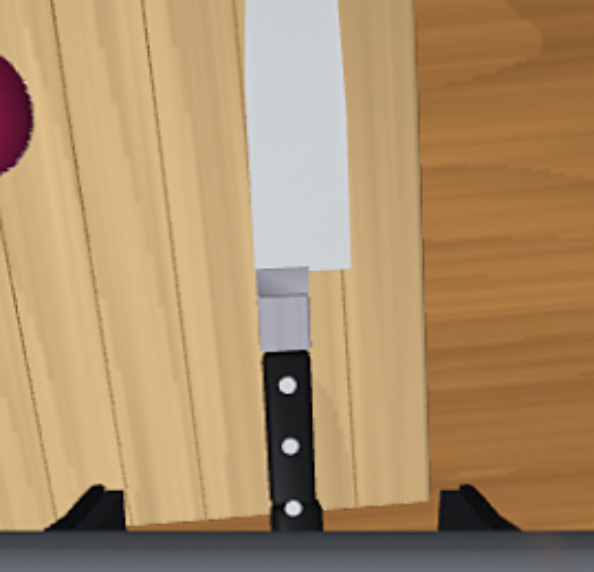

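Crop view: bolster top face spans rows 294–351 and columns 259–310 (full frame about (259.1,133.6) to (260,159.5)). Rivets at (288,385), (290,446) and (293,508), and the heel line is at row 269.

Run:
```python
from h import *
s=dict(position=np.array([ 0.45611289, -0.0465664 ,  0.19611048]),tool_rot=np.array([ 3.13834219e+00, -1.42726854e-01, -2.65514596e-03]));C=cam("wrist",s)
im=cv2.imread("pics/w10.png");hsv=cv2.cvtColor(im,cv2.COLOR_BGR2HSV).astype(int)
q=lambda *p:np.array(p)/2.2+[130,0]
P=cast(C,q((259,294),(310,294),(260,351),(310,351),(288,385),(290,446),(293,508)),.05);print(P.round(4))
# bolster colour rows: low sat
pts=[]
for r in range(136,158):
    c=np.where(hsv[r,230:290,1]<60)[0]+230; pts.append(((c.min()+c.max())/2,r))
B=cast(C,pts,.05);f=np.polyfit(B[:,0],B[:,1],1);print("bolster slope",f, B[0],B[-1])
bl=[];
for r in range(162,230):
    c=np.where(hsv[r,235:285,2]<70)[0]+235
    if len(c)>10:bl.append(((c.min()+c.max())/2,r))
H=cast(C,bl,.05);f=np.polyfit(H[:,0],H[:,1],1);print("handle slope",f)
riv=P[4:];print("rivet slope",np.polyfit(riv[:,0],riv[:,1],1))
fr=P[:2].mean(0);rr=P[2:4].mean(0);print("bolster len",np.linalg.norm(fr-rr),"w",np.linalg.norm(P[0]-P[1]))
y=np.arctan(np.polyfit(riv[:,0],riv[:,1],1)[0]);u=np.array([np.cos(y),np.sin(y),0])
# bal from front edge -12, rear +14
bal=(fr-.012*u+rr+.014*u)/2;print("bal",bal,y)
yy=y
print(move(get_state(),[bal[0],bal[1],.0515],down(yy)))
```

```text
[[ 0.5147 -0.0414  0.05  ]
 [ 0.5125 -0.0646  0.05  ]
 [ 0.4886 -0.0392  0.05  ]
 [ 0.4865 -0.0625  0.05  ]
 [ 0.4714 -0.0509  0.05  ]
 [ 0.4414 -0.0492  0.05  ]
 [ 0.4093 -0.0478  0.05  ]]
bolster slope [-0.0564329  -0.02302776] [ 0.51133729 -0.05196785  0.05      ] [ 0.4902339  -0.05056117  0.05      ]
handle slope [-0.04070331 -0.03104619]
rivet slope [-0.04851496 -0.02790226]
bolster len 0.026094274533044286 w 0.02333847432275835
bal [ 0.50158486 -0.05199073  0.05      ] -0.048476954383329794
(array([ 44.9,  -1. , 145.1]), array([ 0.0008,  0.0004, -0.0444]))
```

>>> send_rows --xyz '[[10,0,20],[20,0,45],[30,-0.5,70],[40,-1,95],[45,-1,115],[45,-1,128],[45,-1,136],[45,-1,140],[45,-1,140],[45,-1,140]]' --dr '[[0,0,-0.01],[0,0,-0.02],[0,0,-0.03],[0,0,-0.038],[0,0,-0.038],[0,0,-0.038],[0,0,-0.038],[0,0,-0.038],[0,0,-0.038],[0,0,-0.038]]'

```text
time: 16.48
position: [0.5026, -0.0527, 0.0576]
tool_rot: [3.14, -0.092, 0.002]
ft_force: [0.1, -0.0, 0.3]
grip_width: 1.0
grip_force: 0.0
```

Run:
```python
from h import *
s=get_state();print(s["ft_force"],s["position"],move(s,[.5016,-.052,.0512],down(-.055)))
```

```text
[ 0.08619825 -0.02272138  0.3240486 ] [ 0.50264196 -0.0527127   0.05757644] (array([-1.1, -0.7,  6.4]), array([ 0.0005, -0.0011, -0.0033]))
```

>>> send_rows --xyz '[[-1,-0.7,2],[-1,-0.7,4],[-1,-0.7,5.5],[-1,-0.7,6.4],[-1,-0.7,6.4],[-1,-0.7,6.4],[-1,-0.7,6.4],[-1,-0.7,6.4],[-1,-0.7,6.4],[-1,-0.7,6.4]]' --dr '[[0,0,0],[0,0,0],[0,0,0],[0,0,0],[0,0,0],[0,0,0],[0,0,0],[0,0,0],[0,0,0],[0,0,0]]'

```text
time: 17.32
position: [0.5011, -0.0511, 0.0506]
tool_rot: [3.14, -0.09, 0.0]
ft_force: [0.3, 0.3, -0.6]
grip_width: 0.998
grip_force: 0.0
```

>>> send_rows --xyz '[[0,0,0],[0,0,0],[0,0,0],[0,0,0],[0,0,0],[0,0,0],[0,0,0],[0,0,0],[0,0,0],[0,0,0]]' --dr '[[0,0,0],[0,0,0],[0,0,0],[0,0,0],[0,0,0],[0,0,0],[0,0,0],[0,0,0],[0,0,0],[0,0,0]]' --jaw 15 --grip_force 40

```text
time: 18.15
position: [0.5011, -0.0512, 0.0505]
tool_rot: [3.14, -0.09, -0.0]
ft_force: [-0.5, -0.1, 0.2]
grip_width: 0.324
grip_force: 0.0
```

>>> send_rows --xyz '[[0,0,0],[0,0,0],[0,0,0],[0,0,0],[0,0,-1],[0,0,-3],[0,0,-6],[0,0,-10],[0,0,-12],[0,0,-12]]' --dr '[[0,0,0],[0,0,0],[0,0,0],[0,0,0],[0,0,0],[0,0,0],[0,0,0],[0,0,0],[0,0,0],[0,0,0]]'

```text
time: 18.98
position: [0.5016, -0.0512, 0.0632]
tool_rot: [3.14, -0.09, 0.002]
ft_force: [0.1, 0.8, -1.9]
grip_width: 0.274
grip_force: 39.9
```

>>> send_rows --xyz '[[0,0,-4],[0,0,-12],[0,0,-24],[0,0,-38],[0,0,-54],[0,0,-70],[0,0,-84],[0,0,-94],[0,0,-100],[0,0,-100]]' --dr '[[0,0,0],[0,0,0],[0,0,0],[0,0,0],[0,0,0],[0,0,0],[0,0,0],[0,0,0],[0,0,0],[0,0,0]]'

```text
time: 19.82
position: [0.5021, -0.0512, 0.1643]
tool_rot: [3.139, -0.09, 0.005]
ft_force: [0.2, -0.2, -3.1]
grip_width: 0.274
grip_force: 39.9
```

Run:
```python
from h import *
s,im=snap("wrist","w11");print(repr(s["position"]),repr(s["tool_rot"]),s["ft_force"],s["torque"],s["grip_width"])
s0=dict(s);C=cam("wrist",s);Rt=R.from_rotvec(s["tool_rot"])
X=lambda p:s["position"]+Rt.apply(p)
print("pred heel spine, heel edge, front bolster edge L/R, mid",proj(C,X([[.022,-.012,.0085],[.022,.032,.0085],[.012,-.012,.001],[.012,.012,.001],[.10,-.012,.0085],[.10,0,.0085]])).round(1).tolist())
_,t=snap("top","t11");_,t=snap("side","s11")
cv2.imwrite("pics/w11c.png",np.hstack([cv2.resize(im[0:300,130:400],None,fx=1.8,fy=1.8)]))
```

```text
array([ 0.50206779, -0.0512004 ,  0.16434463]) array([ 3.13946552, -0.08978648,  0.00458169]) [ 0.21531545 -0.22509572 -3.08303443] [0.05828818 0.05958203 0.0499285 ] 0.2738029636385238
pred heel spine, heel edge, front bolster edge L/R, mid [[237.2, 206.6], [314.8, 206.6], [236.6, 227.9], [280.2, 227.9], [234.5, 57.4], [258.4, 57.3]]
```

View pics/w11c.png

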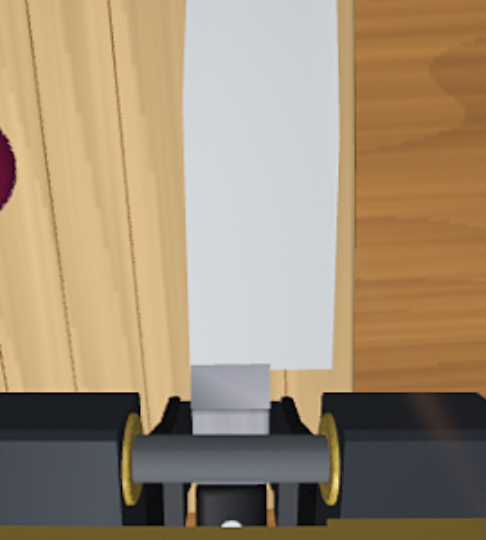

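The knife hangs straight in the grasp: heel at (236,204)–(314,205), predicted (237,207)–(315,207). I'll turn it CCW in place above the onions, then carry it right.

>>> send_rows --xyz '[[0,0,0],[0,0,0],[0,0,0],[0,0,0],[0,0,0],[0,0,0],[0,0,0],[0,0,0],[0,0,0],[0,0,0]]' --dr '[[0,0,-0.04],[0,0,-0.12],[0,0,-0.22],[0,0,-0.32],[0,0,-0.42],[0,0,-0.52],[0,0,-0.62],[0,0,-0.72],[0,0,-0.82],[0,0,-0.92]]'

```text
time: 20.8
position: [0.5004, -0.051, 0.1614]
tool_rot: [-2.849, -1.32, 0.003]
ft_force: [0.7, -0.2, -3.3]
grip_width: 0.272
grip_force: 39.9
```

>>> send_rows --xyz '[[0,0,0],[0,0,0],[0,0,0],[0,0,0],[0,0,0],[0,0,0],[0,0,0],[0,0,0],[0,0,0],[0,0,0]]' --dr '[[0,0,-0.1],[0,0,-0.2],[0,0,-0.3],[0,0,-0.4],[0,0,-0.47],[0,0,-0.51],[0,0,-0.51],[0,0,-0.51],[0,0,-0.51],[0,0,-0.51]]'

```text
time: 21.63
position: [0.5009, -0.0511, 0.1622]
tool_rot: [-2.43, -1.99, 0.001]
ft_force: [-0.6, 0.3, -2.4]
grip_width: 0.272
grip_force: 39.9
```

Run:
```python
from h import *
s=get_state();print(s["tool_rot"],s["joint_positions"].round(2),s["grip_width"]);print(move(s,[.5204,-.4385,.164],down(1.375)))
```

```text
[-2.43045436e+00 -1.98989902e+00  5.74594100e-04] [ 0.67  0.11 -0.66  1.89  0.07  1.17 -0.2 ] 0.27248386510167105
(array([-375.9,   95.6,   -1.8]), array([-0.0006,  0.    , -0.0029]))
```

>>> send_rows --xyz '[[-10,3,0],[-28,7,0],[-55,14,0],[-90,23,0],[-125,32,0],[-160,41,0],[-195,50,0],[-230,58,0],[-265,67,0],[-297,75,0]]' --dr '[[0,0,0],[0,0,0],[0,0,0],[0,0,0],[0,0,0],[0,0,0],[0,0,0],[0,0,0],[0,0,0],[0,0,0]]'

```text
time: 22.47
position: [0.5151, -0.3609, 0.1622]
tool_rot: [2.432, 1.988, -0.002]
ft_force: [1.4, -0.1, -2.6]
grip_width: 0.273
grip_force: 39.9
```

>>> send_rows --xyz '[[-25,6,0],[-45,12,0],[-60,16,0],[-70,19,0],[-77,20,0],[-79,20.6,0],[-79,20.6,0],[-79,20.6,0],[-79,20.6,0],[-79,20.6,0]]' --dr '[[0,0,0],[0,0,0],[0,0,0],[0,0,0],[0,0,0],[0,0,0],[0,0,0],[0,0,0],[0,0,0],[0,0,0]]'

```text
time: 23.3
position: [0.5213, -0.4375, 0.1629]
tool_rot: [2.428, 1.993, 0.0]
ft_force: [-0.6, -1.1, -3.2]
grip_width: 0.27
grip_force: 39.9
```

Run:
```python
from h import *
s,im=snap("wrist","w12");snap("top","t12");snap("side","s12");print(s["position"],s["tool_rot"],s["grip_width"],s["ft_force"])
print(move(s,[.5204,-.4385,.107],down(1.375)))
t=cv2.imread("pics/top0.png");a=cv2.imread("pics/t12.png");b=cv2.imread("pics/s12.png")
u=np.array([np.cos(1.375),np.sin(1.375),0]);bal=np.array([.5204,-.4385,s["position"][2]-.0095])
for n in("top","side"):print(n,proj(cam(n),[bal,bal+.227*u,bal-.122*u]).round(1).tolist())
c1=cv2.resize(a[150:300,290:430],None,fx=2.8,fy=2.8,interpolation=cv2.INTER_CUBIC)
c2=cv2.resize(b[80:230,210:350],None,fx=2.8,fy=2.8,interpolation=cv2.INTER_CUBIC)
cv2.imwrite("pics/c12.png",np.hstack([c1,c2]))
```

```text
[ 0.52134161 -0.43748489  0.16286948] [2.42844762e+00 1.99281961e+00 2.23781044e-04] 0.2703897282310079 [-0.61712405 -1.11632891 -3.19172369]
(array([-1.2, -0.7, 55.9]), array([ 0.0002, -0.    , -0.0006]))
top [[378.4, 212.1], [313.2, 198.5], [414.0, 219.5]]
side [[280.8, 95.5], [266.8, 133.7], [287.2, 78.0]]
```

View pics/c12.png

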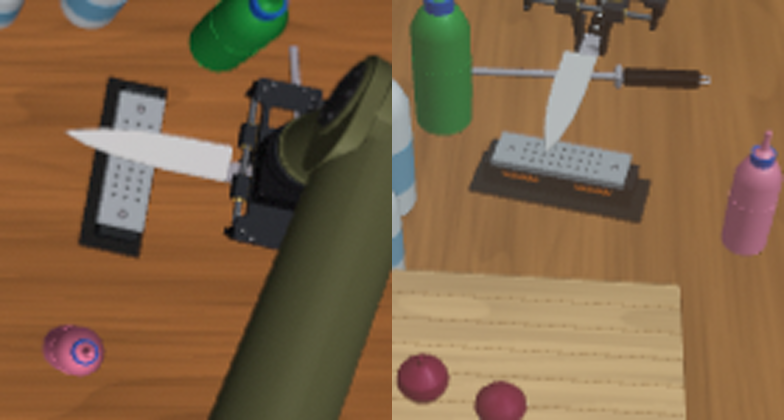

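The tip appears at top (314,197) and side (266,134), against predictions of (313,198.5) and (267,134), so the knife is level and square. I'll lower to 4 cm.

>>> send_rows --xyz '[[-0.5,-0.2,3],[-1,-0.4,9],[-1.5,-0.7,17],[-2,-0.7,26],[-2,-0.7,35],[-2,-0.7,43],[-2,-0.7,50],[-2,-0.7,54],[-2,-0.7,56],[-2,-0.7,56]]' --dr '[[0,0,0],[0,0,0],[0,0,0],[0,0,0],[0,0,0],[0,0,0],[0,0,0],[0,0,0],[0,0,0],[0,0,0]]'

```text
time: 24.28
position: [0.5197, -0.4402, 0.106]
tool_rot: [-2.429, -1.991, 0.0]
ft_force: [-0.7, -0.1, -3.2]
grip_width: 0.273
grip_force: 39.9
```

>>> send_rows --xyz '[[0,0,0],[0,0,0],[0,0,0],[0,0,0],[0,0,0],[0,0,0],[0,0,0],[0,0,0],[0,0,0],[0,0,0]]' --dr '[[0,0,0],[0,0,0],[0,0,0],[0,0,0],[0,0,0],[0,0,0],[0,0,0],[0,0,0],[0,0,0],[0,0,0]]'

```text
time: 25.12
position: [0.5198, -0.4404, 0.1066]
tool_rot: [2.43, 1.991, -0.0]
ft_force: [0.4, 0.1, -2.2]
grip_width: 0.271
grip_force: 39.9
```

Run:
```python
from h import *
s=get_state();print(s["position"],s["qd"].round(3),s["ft_force"],s["grip_width"],s["grip_force"])
print(move(s,[.5202,-.4393,.107],down(1.375)))
```

```text
[ 0.5197834  -0.44044509  0.10657909] [-0.001  0.003  0.001 -0.001 -0.001  0.001 -0.001] [ 0.38031773  0.1045505  -2.23759701] 0.2705331846857112 39.94212448596954
(array([ 1.2,  0.2, -0.4]), array([-0.    ,  0.0001, -0.0023]))
```

Within about 1 mm and holding still, so I'll hand it in.

```bash
python3 -c "
from bench import *
print(close_job())"
```

```text
the job is handed in; nothing more can be done
None
```

The diamond plate is seated on the stand's pins and released, and the arm is holding the knife level and square above the middle of the plate, about 4 cm up. The job was handed in at about 25 s, but no verdict came back.

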